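# Load the glass caddy on the trolley and draw out its handle

## Robot

A 6-joint arm with a two-finger parallel gripper is mounted at the origin on the work surface. World frame = base frame: x ahead of the robot, y to its left, z up, the work surface at z = 0. Lengths are in mm, angles in degrees, forces in N, time in s.
With the tool pointing down it reaches from about 300 to 850 mm from the base axis. Payload 4.2 kg.
Tool frame: the origin (TCP) lies between the finger pads, 19 mm behind the fingertips; this is the grasp point; z points along the fingers, y is the line along which they close (so a half turn about z gives the same grasp; the last joint's range is limited). The gripper opens to 91 mm and grips with 3 to 60 N. Pads are 32 mm wide; open, the fingers measure 118 mm over their backs; the gripper's body (76 mm by 178 mm) begins 60 mm behind the grasp point.
Start: joints at [68.354, 18.312, 89.639, -0, 72.044, -1.146], TCP at [201.376, 538.599, 232.776] pointing down, gripper open.
Joint ranges: [-177.97, 177.97], [-48.28, 115.42], [12.27, 149.76], [-77.06, 257.06], [2.81, 150.46], [-146.56, 146.56]. Speed limits (degrees/s): [147.25, 147.25, 180, 180, 180, 180].

## Interface

Orientations are given as [roll, pitch, yaw] about the fixed x, y, z axes, in that order (R = Rz(yaw) Ry(pitch) Rx(roll)).
In Python, from workcell import env gives the robot as it stands.
- The arm moves only by the shell command python3 drive.py 'ROWS' [OPENING] [FORCE]. ROWS is a JSON list of rows, 1 to 8 of them, each of 6 numbers: dx, dy, dz in fractions of the full range, 1 being 40 cm, then a rotation vector rx, ry, rz in normalised numbers (1 is 120 degrees); each row shifts and turns the commanded pose from where the row before left it, along the tool's axes as they then stand; what a row does not reach is not made up. A row lasts 1/10 s, in which the tool goes at most 50 mm and 8.59 degrees, less where a joint would pass 70% of its speed; a pose out of reach is approached as far as the arm can. OPENING is the finger opening in mm, set as the command begins (- or left out keeps the last). The fingers move at their own pace and stop on an object; FORCE is the grip in N (left out, the last holds). Time passes only in rows, so rows that do not move let the fingers close. It prints the time, the measured TCP pose, the force, the opening and the grip force at its end. Shift and turn numbers lie between -1 and 1, and a call with a number outside is refused. Input that does not fit is refused with a message, and nothing moves.
- env.state(): the state, without advancing time (a new reading comes with each control period).
- env.grab_frame(name): name is "scene" or "top" or "wrist"; returns the picture (400x640x3 uint8, blue, green, red); there is no depth.
- env.camera_model(name): a dict with "fx", "fy", "cx", "cy" (pixels), "D" ([k1, k2, p1, p2, k3] as OpenCV has them; the pictures are not rectified), "T" (4x4, takes a point from camera to world coordinates). Camera axes: x right, y up, looking along -z (the intrinsics and any distortion apply to the point x, -y, -z); pixel columns grow to the right and rows downward; lengths in mm; the calibration is good to about 2 mm. A picture is of the moment at which its call begins: read the wrist's pose just before it. camera_model takes no time and is no camera call; for the wrist camera it gives the pose at the moment of the call.
- env.job_done(): hands the job in; it is judged then, once.
The state is a dict: "time_s": time; "qpos": joint angles; "qvel": joint speeds; "effort": joint torques, N m; "ee_pos": TCP position; "ee_rot": TCP orientation; "force": force on the tool from outside, world axes, zero at the start; "torque": the same for the moment, N m; "gripper_width": finger opening in mm; "gripper_force": force on a finger pad.
Only numpy, scipy, OpenCV 4.12 (cv2) and the standard library are available. Lean on these libraries where they do the work, as an engineer would, in place of code of your own. Each camera call takes 0.05 s, during which the arm holds its last target. There are 200 camera calls.

## Task

Take the blue bottle caddy with its glass by its carrying handle, carry it level without tipping it, and lower it (do not drop it) so that it stands flat in the top tray of the trolley; then let go of it. Next, grip the trolley's pull bar at its middle so that the orange release button is pressed in, draw the telescopic handle straight up past its first stop to its second and last stop, and finish while still holding the bar there, fully extended. Leave the glass standing in the caddy, and leave the lunch box, the white dish and the blue bottle cap where they are.

Things in the scene. Friction and masses are not known exactly. Their poses are not given: they have to be found in the camera images.
- caddy: Open blue bottle caddy, 260 (x) x 170 (y) x 75 mm high, 5 mm walls, 2 x 3 cells, weighs 0.4 kg, about 0.75 kg with its glass; starts on the counter to the robot's left. Origin: centre of its underside. Its x axis is its long side and runs along its carrying handle. The two middle cells, left and right of the handle, are empty.
- caddy_grip (a point): Middle of the caddy's carrying handle: a blue bar along the caddy's x, 22 mm wide (y) and 22 mm high, centred 140 mm above the caddy's underside, on posts at 46 mm each side of the middle; free space under the bar between the posts down to 70 mm above the underside. Pinch it from above across its width (caddy's y).
- green_bottle: Green glass bottle, 58 mm diameter, 165 mm tall, 0.18 kg, standing loose in a corner cell of the caddy (+x, +y). Origin: centre of its base. z up along the bottle.
- jam_jar: Amber glass jar with steel lid, 60 mm diameter, 95 mm tall, 0.16 kg, standing loose in the far corner cell from the bottle (-x, -y). Origin: centre of its base.
- trolley: Two-tier aluminium folding trolley standing on the floor in front of the counter, castor brakes on, it does not move. Its tubes, tray and telescopic handle all belong to it. Origin: on the floor (750 mm below the counter top) under the middle of the pull bar; its x points from the handle end to the load end, its y along the pull bar.
- tray (a point): Middle of the floor (upper face) of the trolley's grey top tray, 64 mm below the counter top. The inside measures 318 (trolley x) x 268 (trolley y) mm, the walls are 6 mm thick and rise 44 mm above this floor. It lies 190 mm from the pull bar along trolley x. The caddy fits with its long side along trolley x.
- grip (a point): Centre of the pull bar's black grip, rises with the handle; 60 mm above the counter top when pushed in. Grip 130 mm long (trolley y), 30 mm thick (trolley x), 28 mm high; free space 40 mm beneath it; tubes 115 mm each side. At its middle 37 mm thick with the orange button out, 31 mm with it pressed. Pinch from above across trolley x.
- button (a point): Centre of the outer face of the orange release button in the middle of the grip, on the side away from the tray (trolley -x). 44 mm along the bar, 20 mm high, stands 7 mm proud. It is pressed towards trolley +x; the spring takes 3.6 N to start and 7.2 N fully in.
- release (a joint): Travel of the release button in m: 0 out, 0.006 fully in. The latch is free above about 0.0045; with the button out a pin locks the handle in the next hole.
- telescope (a joint): Height of the telescopic handle above its pushed-in place in m: 0 pushed in (start), 0.09 first stop, 0.18 second and last stop (hard end). With the button kept pressed it runs past the first stop without catching; if the button is let out and the bar let go on the way, it sinks to the stop below and locks. Lifting it takes about 8 N.
- lunch_box: Clear lunch box with white lid, 178 x 123 x 64 mm, on the counter to the left of the caddy; to be left alone. Origin: centre of its underside.
- dish: Small white ceramic dish, 110 mm across, 28 mm high, on the counter near the robot; to be left alone. Origin: centre of its underside.
- blue_cap: Blue plastic bottle cap, 31 mm across, 14 mm high, lying on the counter beyond the caddy; to be left alone. Origin: centre of its underside.

How it is judged (in metres and radians):
On the way, in this order (a step that is already met when the one before it is completed fails the run):
1. the caddy is lifted from the counter by the fingers (height (world z) of caddy above 0.03 m and contact force between the fingers and caddy above 1 N), for 0.2 s.
2. the caddy is set down in the tray while the fingers still hold it (x of caddy in the frame of tray between -0.07 and 0.07 m and y of caddy in the frame of tray between -0.09 and 0.09 m and z of caddy in the frame of tray below 0.01 m and contact force between the fingers and caddy above 1 N), for 0.1 s.
3. the caddy is let go, and the fingers on the bar press the release button with the handle still down (contact force between the fingers and caddy below 0.1 N and value of joint release above 0.0045 m and value of joint telescope below 0.04 m and contact force between the fingers and trolley above 2 N and distance between the grasp point and grip below 0.035 m), for 0.1 s.
4. the handle is drawn to its second stop by the fingers (value of joint telescope above 0.174 m and contact force between the fingers and trolley above 2 N and distance between the grasp point and grip below 0.035 m), for 0.2 s.
At the end, for the whole second after the job is handed in: The handle is within 6 mm of its second stop (0.18) and still, the fingers hold the bar (more than 2 N, tool centre within 35 mm of the middle of the grip); the caddy stands flat on the tray's floor (within 6 mm and 0.06 rad), not touched by the fingers, with bottle and jar standing in it (all of step 4 and velocity of joint telescope between -0.01 and 0.01 m/s and x of caddy in the frame of tray between -0.07 and 0.07 m and y of caddy in the frame of tray between -0.09 and 0.09 m and z of caddy in the frame of tray below 0.006 m and angle between caddy's own z axis and vertical below 0.06 rad and contact force between the fingers and caddy below 0.1 N and angle between each of green_bottle, jam_jar's own z axis and vertical below 0.35 rad and z of each of green_bottle, jam_jar in the frame of caddy below 0.03 m and horizontal distance between each of green_bottle, jam_jar and caddy below 0.14 m); the arm keeps its last pose, push and grip.
It fails at once if the caddy is tipped more than 0.3 rad (angle between caddy's own z axis and vertical above 0.3 rad).
It fails at once if the bottle or the jar tips over or leaves the caddy (not (angle between each of green_bottle, jam_jar's own z axis and vertical below 0.5 rad and z of each of green_bottle, jam_jar in the frame of caddy below 0.03 m and horizontal distance between each of green_bottle, jam_jar and caddy below 0.14 m)).
It fails at once if the lunch box, the dish or the bottle cap is moved more than 30 mm (distance of any of lunch_box, dish, blue_cap from where it was at the start of the episode above 0.03 m).
It also fails if it takes over 64 s, if anything falls off the work surface, if the arm or the gripper's body presses on something with over 40 N, if the wrist force passes 120 N, or if a joint passes its speed limit or range.

## Working session

There is one attempt and no reset: what is moved stays moved. The work goes in short steps, Python scripts to look and compute and a shell command to move; the robot and the scene stay as the last step left them, time stands still between calls to the robot, and variables do not carry over. Pictures are saved under pics/ and viewed, at most 10 in all, crops included, and the job is handed in when it is done.

```bash
ls; mkdir -p pics
python3 - <<'E'
from workcell import env
import cv2
for n in ("scene","top","wrist"):
    cv2.imwrite(f"pics/{n}0.png",env.grab_frame(n))
    m=env.camera_model(n); print(n,{k:(v.tolist() if hasattr(v,'tolist') else v) for k,v in m.items()})
print(env.state())
E
```

```text
drive.py
pics
workcell.py
scene {'fx': 434.57815278148934, 'fy': 434.57815278148934, 'cx': 325.4514300145678, 'cy': 198.72803897531506, 'D': [0.004092155755662325, 0.0, 0.0, 0.0, 0.0], 'T': [[0.21691433625396486, -0.7711257209346708, 0.5985927607651848, 1378.9878633850778], [0.9761683433084116, 0.1671993450115878, -0.13834646562238853, -94.41384937622868], [0.006598200513211134, 0.6143366353561212, 0.7890164524325884, 902.9250429314484], [0.0, 0.0, 0.0, 1.0]]}
top {'fx': 426.46806812771865, 'fy': 426.46806812771865, 'cx': 316.81536678455586, 'cy': 203.3906078660886, 'D': [-0.0927053599143128, 0.0, 0.0, 0.0, 0.0], 'T': [[-0.01601290786929992, 0.9965021673551039, -0.08201839573016517, 359.40855202096196], [-0.9998337302196233, -0.01667400360573789, -0.0073817016242441365, 85.1633448329703], [-0.00872345669346956, 0.08188655604149254, 0.9966034784421439, 1449.611528886335], [0.0, 0.0, 0.0, 1.0]]}
wrist {'fx': 304.3348762552919, 'fy': 304.3348762552919, 'cx': 321.1144737148066, 'cy': 197.97163795246573, 'D': [-0.041573498935348556, 0.0, 0.0, 0.0, 0.0], 'T': [[0.3503612131798078, -0.90849
[... 214 characters left out ...]
7684], [0.0, 0.0, 0.0, 1.0]]}
{'time_s': 0.15, 'qpos': array([ 6.83547629e+01,  1.83423468e+01,  8.96891048e+01, -1.36192030e-03,
        7.20469593e+01, -1.14393394e+00]), 'qvel': array([-0.02070621, -0.05726268, -0.2599187 ,  0.0695349 ,  0.1267599 ,
       -0.05614769]), 'effort': array([-2.61087109e-05, -4.12775266e+01, -2.32157761e+01,  7.27375620e-02,
        4.33174416e-02, -1.05137231e-04]), 'ee_pos': array([201.23481024, 538.24885877, 232.13068699]), 'ee_rot': array([-1.79921579e+02, -2.70628251e-04,  1.59499117e+02]), 'force': array([0.03912768, 0.36108949, 0.01858561]), 'torque': array([0.03131099, 0.0157779 , 0.01071325]), 'gripper_force': 0.0, 'gripper_width': 91.32091908032864}
```

View pics/scene0.png

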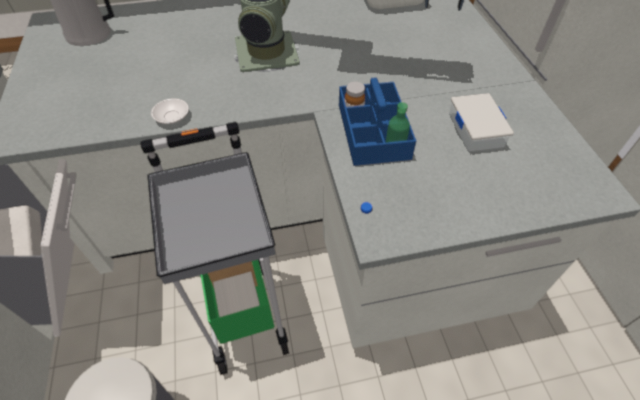

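View pics/top0.png

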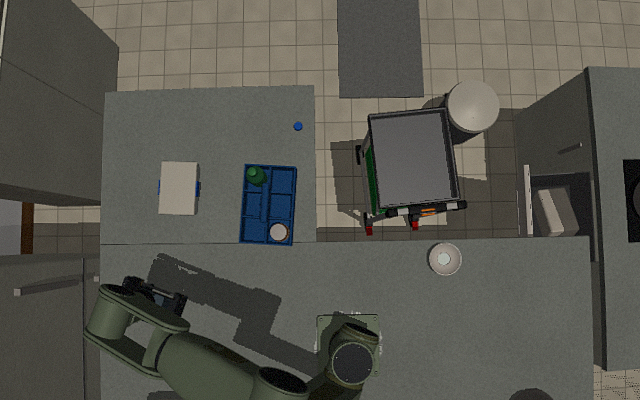

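View pics/wrist0.png

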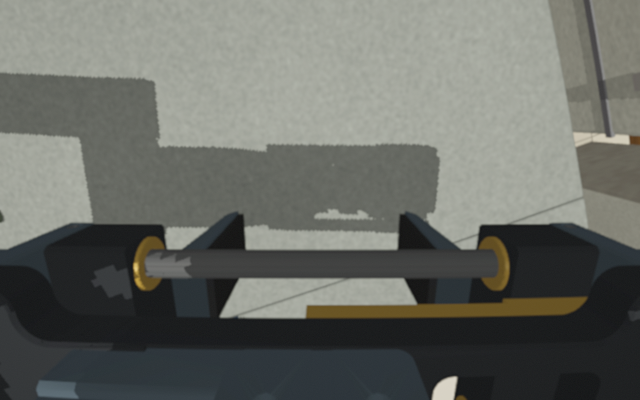

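The scene view shows the caddy around (378,120) with the bottle at (399,120), the trolley tray around (210,210) and the orange button at (190,132). In the top view the caddy is at (268,204), the tray at (412,158) and the grip at (427,210). The wrist sees only counter. Next I'll enlarge the regions I need in one composite.

```bash
cat > h.py <<'E'
import numpy as np, cv2
from workcell import env
def ray(n,p,m=None):
    m=m or env.camera_model(n); T=np.array(m["T"]); K=np.array([[m["fx"],0,m["cx"]],[0,m["fy"],m["cy"]],[0,0,1]])
    u=cv2.undistortPoints(np.array([[p]],float),K,np.array(m["D"]))[0,0]
    return T[:3,3],T[:3,:3]@np.array([u[0],-u[1],-1])
def tri(*v):
    A=np.zeros((3,3));b=np.zeros(3);R=[ray(*x) for x in v]
    for o,d in R:
        d=d/np.linalg.norm(d);P=np.eye(3)-np.outer(d,d);A+=P;b+=P@o
    X=np.linalg.solve(A,b)
    return X,[np.linalg.norm(np.cross(X-o,d/np.linalg.norm(d))) for o,d in R]
def onz(n,p,z,m=None):
    o,d=ray(n,p,m);return o+d*(z-o[2])/d[2]
def proj(n,X,m=None):
    m=m or env.camera_model(n);T=np.array(m["T"]);c=T[:3,:3].T@(np.array(X,float)-T[:3,3])
    K=np.array([[m["fx"],0,m["cx"]],[0,m["fy"],m["cy"]],[0,0,1]])
    return cv2.projectPoints(np.array([[c[0],-c[1],-c[2]]]),np.zeros(3),np.zeros(3),K,np.array(m["D"]))[0].ravel()
E
python3 - <<'E'
import cv2,numpy as np
def c(n,x,y,w,h,s):
    i=cv2.imread(f"pics/{n}0.png")[y:y+h,x:x+w]; i=cv2.resize(i,None,fx=s,fy=s,interpolation=cv2.INTER_CUBIC)
    for k in range(0,w,10):
        cv2.line(i,(k*s,0),(k*s,8 if k%50 else 16),(0,0,255),1)
    for k in range(0,h,10):
        cv2.line(i,(0,k*s),(8 if k%50 else 16,k*s),(0,0,255),1)
    return i
a=np.hstack([c("scene",330,70,100,100,4),c("top",225,155,100,100,4)])
b=np.hstack([c("scene",135,110,110,50,4)[:,:400],c("top",370,190,100,50,4)])
cv2.imwrite("pics/crop1.png",np.vstack([a,b])); print(np.vstack([a,b]).shape)
E
```

```text
(600, 800, 3)
```

View pics/crop1.png

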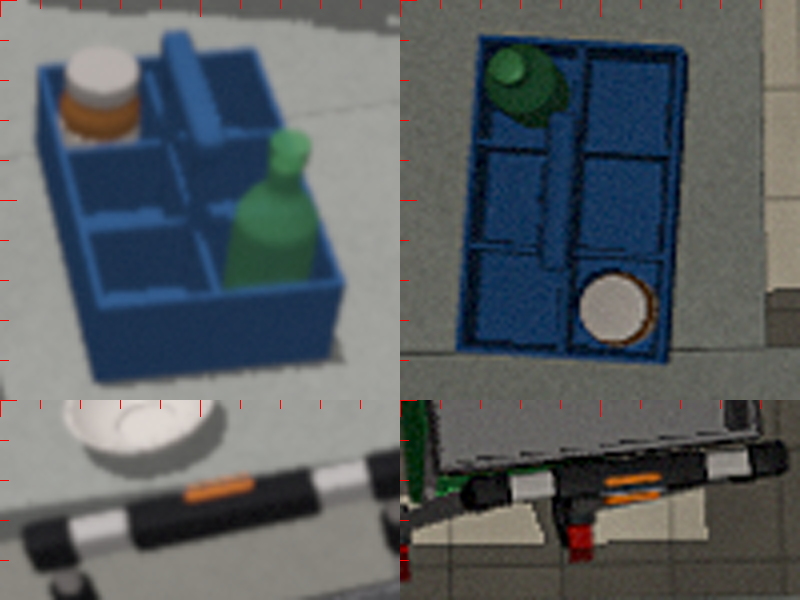

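Composite: rim corners, handle bar, grip and button are all clear in both views. I'll triangulate them.

Run:
```python
from h import *
np.set_printoptions(precision=1,suppress=True)
S=lambda x,y:(330+x/4,70+y/4); T=lambda x,y:(225+(x-400)/4,155+y/4)
s2=lambda x,y:(135+x/4,110+(y-400)/4); t2=lambda x,y:(370+(x-400)/4,190+(y-400)/4)
P={"c+x-y":(S(98,303),T(687,46)),"c+x+y":(S(344,284),T(478,37)),"c-x-y":(S(38,67),T(667,362)),"c-x+y":(S(255,48),T(457,350)),
"bar+":(S(208,132),T(562,112)),"bar-":(S(176,38),T(553,266)),"cap":(S(290,145),T(508,68)),
"g+y":(s2(316,485),t2(555,483)),"g-y":(s2(132,525),t2(706,465)),
"t-x-y":((149,170),(458,203)),"t-x+y":((246,155),(378,210)),"t+x+y":((273,245),(369,114)),"t+x-y":((158,275),(445,108))}
R={}
for k,(a,b) in P.items():
    X,e=tri(("scene",a),("top",b));R[k]=X;print(k,X,np.round(e,1))
for q in "ct":
    c=sum(R[k] for k in R if k[0]==q and k[1] in "+-" or k.startswith(q+"-") or k.startswith(q+"+") )
    K=[k for k in R if k[0]==q and k[1] in "+-"]; c=np.mean([R[k] for k in K],0)
    dx=R[q+"+x-y"]+R[q+"+x+y"]-R[q+"-x-y"]-R[q+"-x+y"]; dy=R[q+"+x+y"]+R[q+"-x+y"]-R[q+"+x-y"]-R[q+"-x-y"]
    print(q,c,"len",np.linalg.norm(dx)/2,np.linalg.norm(dy)/2,"yaw",np.degrees(np.arctan2(dx[1],dx[0])),np.degrees(np.arctan2(-dy[0],dy[1])))
d=R["g+y"]-R["g-y"];print("grip",(R["g+y"]+R["g-y"])/2,np.linalg.norm(d),np.degrees(np.arctan2(-d[0],d[1])))
```

```text
c+x-y [594.6 161.6  77.8] [3. 3.]
c+x+y [606.3 332.4  71.2] [1.7 1.7]
c-x-y [338.9 181.9  73.4] [3.8 3.8]
c-x+y [350.9 351.   72.8] [2.9 2.9]
bar+ [531.3 251.3 155.3] [0.3 0.3]
bar- [414.5 262.8 142.4] [2.5 2.5]
cap [565.3 293.1 164.7] [2.1 2.1]
g+y [ 444.5 -201.1   64.1] [3. 3.]
g-y [ 457.  -326.1   63.5] [3.4 3.4]
t-x-y [ 473.5 -396.5  -19.5] [0.8 0.8]
t-x+y [ 454.8 -121.   -38.4] [3.5 3.5]
t+x+y [794.  -92.4 -18.8] [0.9 0.9]
t+x-y [ 815.1 -368.5  -24.7] [1.1 1.1]
c [472.7 256.7  73.8] len 256.3202964499947 170.408450285665 yaw -4.350715310178988 -3.9886517741066934
t [ 634.3 -244.6  -25.3] len 341.66022091066304 276.6029843864599 yaw 4.7566076241045945 4.1297418966012085
grip [ 450.7 -263.6   63.8] 125.60502090104002 5.699470939553517
```

Heights check out: rim 74 (text 75), grip 64 (60) and tray rim -25 (-20). Sizes and the bar-to-tray distance (~190) agree too. The caddy is at about (473,257) with yaw -4.2°, and the tray at about (636,-246) with yaw about 5°. I'll move over the caddy.

The manual's scale: shifts go in shares of 40 cm and turns go in shares of 120 degrees. Converting my numbers, -36.5 mm is -0.0913, -32.5 mm is -0.0813, -8.15 degrees is -0.0679.

```bash
python3 drive.py '[[0,0,0,0,0,-0.0679],[0,0,0,0,0,-0.0679],[-0.0913,-0.0813,-0.0063,0,0,0],[-0.0913,-0.0813,-0.0063,0,0,0],[-0.0913,-0.0813,-0.0063,0,0,0],[-0.0913,-0.0813,-0.0063,0,0,0],[-0.0913,-0.0813,-0.0063,0,0,0],[-0.0913,-0.0813,-0.0063,0,0,0]]' 91; python3 drive.py '[[-0.0913,-0.0813,-0.0063,0,0,0],[-0.0913,-0.0813,-0.0063,0,0,0],[0,0,0,0,0,0],[0,0,0,0,0,0]]'
cat >> h.py <<'E'
from scipy.spatial.transform import Rotation as Ro
def togo(p,yaw):
    s=env.state();R=Ro.from_euler("xyz",s["ee_rot"],degrees=True);G=Ro.from_euler("xyz",[180,0,yaw],degrees=True)
    print("pos",s["ee_pos"].round(1),s["ee_rot"].round(2),"t",s["time_s"])
    print("rotvec(tool)",(R.inv()*G).as_rotvec(degrees=True).round(2),"shift in target tool axes",G.inv().apply(np.array(p)-s["ee_pos"]).round(1))
E
python3 - <<'E'
from h import *
togo([473,257,140],175.8)
f=env.grab_frame("wrist");cv2.imwrite("pics/w1.png",f)
for q in ([531,252.7,151],[415,261,151],[473,257,151]): print(proj("wrist",q).round(1))
E
```

```text
time_s: 0.95
ee_pos: [406.4, 326.4, 247.7]
ee_rot: [-180.0, -0.0, 175.8]
force: [1.1, 0.9, -0.7]
gripper_width: 91.0
gripper_force: 0.0
time_s: 1.35
ee_pos: [473.8, 257.1, 252.4]
ee_rot: [180.0, -0.1, 175.6]
force: [-0.7, 0.1, 0.2]
gripper_width: 91.0
gripper_force: 0.0
pos [473.8 257.1 252.4] [ 1.7999e+02 -7.0000e-02  1.7565e+02] t 1.35
rotvec(tool) [ 0.01 -0.07 -0.15] shift in target tool axes [  0.8  -0.2 112.4]
[319.9 265.7]
[319.4 135.2]
[319.8 204. ]
```

View pics/w1.png

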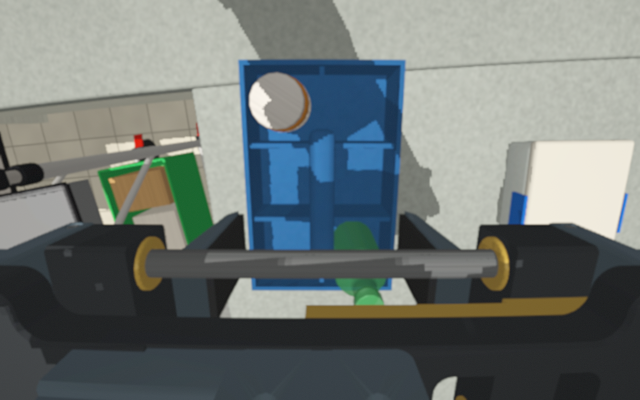

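The wrist view shows the handle bar as a vertical strip centred at column 321, with its near end at row 134. I predicted 320 and 135, so the estimate is confirmed. I'll descend and pinch.

Scaled: 28 mm is 0.07.

```bash
python3 drive.py '[[0,0,0.07,0,0,0],[0,0,0.07,0,0,0],[0,0,0.07,0,0,0],[0,0,0.07,0,0,0],[0,0,0,0,0,0]]' && python3 drive.py '[[0,0,0,0,0,0],[0,0,0,0,0,0],[0,0,0,0,0,0],[0,0,0,0,0,0],[0,0,0,0,0,0],[0,0,0,0,0,0],[0,0,0,0,0,0],[0,0,0,0,0,0]]' 0 45
```

```text
time_s: 1.9
ee_pos: [469.8, 258.1, 137.3]
ee_rot: [-179.8, -0.4, 176.0]
force: [-0.4, 0.4, 0.6]
gripper_width: 90.6
gripper_force: 0.0
time_s: 2.7
ee_pos: [473.6, 257.9, 140.8]
ee_rot: [180.0, 0.0, 175.8]
force: [0.6, 1.4, 0.3]
gripper_width: 30.1
gripper_force: 0.0
```

Scaled: -15 mm is -0.0375, -10 mm is -0.025.

```bash
python3 drive.py '[[0,0,0,0,0,0],[0,0,0,0,0,0],[0,0,0,0,0,0],[0,0,0,0,0,0],[0,0,0,0,0,0],[0,0,0,0,0,0]]' && python3 drive.py '[[0,0,-0.0125,0,0,0],[0,0,-0.025,0,0,0],[0,0,-0.0375,0,0,0],[0,0,-0.0375,0,0,0],[0,0,-0.0375,0,0,0],[0,0,-0.0375,0,0,0],[0,0,-0.0375,0,0,0],[0,0,-0.025,0,0,0]]' && python3 drive.py '[[0,0,0,0,0,0],[0,0,0,0,0,0],[0,0,0,0,0,0]]'; python3 -c "
from h import *
togo([637,-246,240],184.8)
cv2.imwrite('pics/s2.png',env.grab_frame('scene'))"
```

```text
time_s: 3.3
ee_pos: [473.5, 257.5, 140.7]
ee_rot: [-180.0, -0.0, 175.8]
force: [-0.2, -3.5, -0.4]
gripper_width: 21.8
gripper_force: 45.0
time_s: 4.1
ee_pos: [473.5, 258.3, 241.8]
ee_rot: [179.9, 0.0, 175.8]
force: [-0.2, 0.6, -7.5]
gripper_width: 21.8
gripper_force: 45.0
time_s: 4.4
ee_pos: [472.9, 257.7, 239.7]
ee_rot: [-179.9, -0.1, 175.8]
force: [-0.1, -0.2, -8.0]
gripper_width: 21.3
gripper_force: 45.0
pos [472.9 257.7 239.7] [-1.7994e+02 -1.2000e-01  1.7580e+02] t 4.4
rotvec(tool) [-0.05 -0.12 -9.  ] shift in target tool axes [-1.214e+02 -5.156e+02 -3.000e-01]
```

View pics/s2.png

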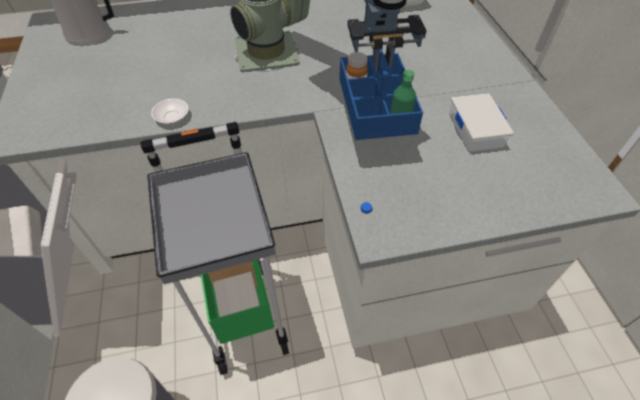

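The caddy hangs level in the gripper with the bottle and jar standing in it. I'll carry it gently to above the tray.

Scaled: -19.6 mm is -0.049, -9.8 mm is -0.0245, -3 degrees is -0.025.

```bash
python3 drive.py '[[0,0,0,0,0,-0.0083],[0,0,0,0,0,-0.0167],[0,0,0,0,0,-0.025],[0,0,0,0,0,-0.0167],[0,0,0,0,0,-0.01],[-0.0058,-0.0245,0,0,0,0],[-0.0115,-0.049,0,0,0,0],[-0.0115,-0.049,0,0,0,0]]' && python3 drive.py '[[-0.0115,-0.049,0,0,0,0],[-0.0115,-0.049,0,0,0,0],[-0.0115,-0.049,0,0,0,0],[-0.0115,-0.049,0,0,0,0],[-0.0115,-0.049,0,0,0,0],[-0.0115,-0.049,0,0,0,0],[-0.0115,-0.049,0,0,0,0],[-0.0115,-0.049,0,0,0,0]]' && python3 drive.py '[[-0.0115,-0.049,0,0,0,0],[-0.0115,-0.049,0,0,0,0],[-0.0115,-0.049,0,0,0,0],[-0.0115,-0.049,0,0,0,0],[-0.0115,-0.049,0,0,0,0],[-0.0115,-0.049,0,0,0,0],[-0.0115,-0.049,0,0,0,0],[-0.0115,-0.049,0,0,0,0]]' && python3 drive.py '[[-0.0115,-0.049,0,0,0,0],[-0.0115,-0.049,0,0,0,0],[-0.0115,-0.049,0,0,0,0],[-0.0115,-0.049,0,0,0,0],[-0.0115,-0.049,0,0,0,0],[-0.0115,-0.049,0,0,0,0],[-0.0115,-0.049,0,0,0,0],[-0.0058,-0.0245,0,0,0,0]]'; python3 drive.py '[[0,0,0,0,0,0],[0,0,0,0,0,0],[0,0,0,0,0,0]]'; python3 -c "
from h import *
togo([637,-246,76],185)"
```

```text
time_s: 5.25
ee_pos: [489.5, 208.9, 240.6]
ee_rot: [-179.9, -0.0, -175.0]
force: [-0.1, 0.8, -7.6]
gripper_width: 21.6
gripper_force: 45.0
time_s: 6.05
ee_pos: [539.7, 55.4, 240.7]
ee_rot: [-180.0, -0.0, -175.0]
force: [0.3, 0.0, -7.1]
gripper_width: 21.5
gripper_force: 45.0
time_s: 6.85
ee_pos: [589.8, -97.6, 240.5]
ee_rot: [-180.0, -0.0, -175.0]
force: [-0.6, 0.6, -8.7]
gripper_width: 21.6
gripper_force: 45.0
time_s: 7.65
ee_pos: [637.7, -242.0, 240.3]
ee_rot: [-179.9, 0.0, -175.1]
force: [-0.1, 0.1, -7.5]
gripper_width: 21.7
gripper_force: 45.0
time_s: 7.95
ee_pos: [636.9, -238.3, 240.7]
ee_rot: [179.9, -0.0, -175.0]
force: [-0.6, -0.4, -7.9]
gripper_width: 21.9
gripper_force: 45.0
pos [ 636.9 -238.3  240.7] [ 1.7994e+02 -2.0000e-02 -1.7496e+02] t 7.95
rotvec(tool) [ 0.06 -0.02  0.04] shift in target tool axes [  0.5  -7.7 164.7]
```

Scaled: 20 mm is 0.05, 15 mm is 0.0375.

```bash
python3 drive.py '[[0,-0.01,0.025,0,0,0],[0,-0.0093,0.05,0,0,0],[0,0,0.05,0,0,0],[0,0,0.05,0,0,0],[0,0,0.05,0,0,0],[0,0,0.05,0,0,0],[0,0,0.0375,0,0,0],[0,0,0.025,0,0,0]]' && python3 drive.py '[[0,0,0.025,0,0,0],[0,0,0.0175,0,0,0],[0,0,0,0,0,0],[0,0,0,0,0,0]]' && python3 drive.py '[[0,0,0.0075,0,0,0],[0,0,0.005,0,0,0],[0,0,0,0,0,0],[0,0,0,0,0,0]]'; python3 -c "
from h import *
togo([637,-246,76],185)
cv2.imwrite('pics/s3.png',env.grab_frame('scene')[60:300,100:420].repeat(2,0).repeat(2,1))"
```

```text
time_s: 8.75
ee_pos: [636.9, -246.2, 103.7]
ee_rot: [179.9, -0.1, -175.0]
force: [0.2, -0.5, -9.3]
gripper_width: 22.1
gripper_force: 45.0
time_s: 9.15
ee_pos: [638.1, -247.1, 89.2]
ee_rot: [-180.0, 0.0, -175.0]
force: [0.1, 1.1, -8.8]
gripper_width: 22.2
gripper_force: 45.0
time_s: 9.55
ee_pos: [637.8, -247.0, 83.8]
ee_rot: [180.0, 0.0, -175.0]
force: [-0.4, -0.5, -7.8]
gripper_width: 22.1
gripper_force: 45.0
pos [ 637.8 -247.    83.8] [ 1.80e+02  1.00e-02 -1.75e+02] t 9.55
rotvec(tool) [ 0.    0.01 -0.  ] shift in target tool axes [0.7 1.  7.8]
```

View pics/s3.png

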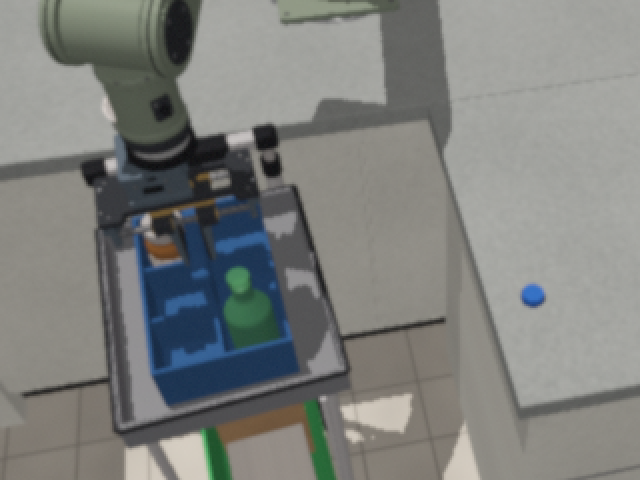

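The caddy sits inside the tray walls with margin all round, and the bottle and jar are upright. I'll lower the last few mm while watching the force.

```bash
for i in 1; do python3 drive.py '[[0,0,0.005,0,0,0],[0,0,0.005,0,0,0],[0,0,0.0025,0,0,0],[0,0,0,0,0,0],[0,0,0,0,0,0]]'; done; python3 drive.py '[[0,0,0.0025,0,0,0],[0,0,0.0025,0,0,0],[0,0,0,0,0,0],[0,0,0,0,0,0]]' | grep -E "pos|force"
```

```text
time_s: 10.1
ee_pos: [637.8, -247.0, 78.7]
ee_rot: [180.0, -0.0, -175.0]
force: [0.7, -0.1, -7.5]
gripper_width: 21.5
gripper_force: 45.0
ee_pos: [637.8, -247.0, 76.7]
force: [-0.6, 0.0, -8.1]
gripper_force: 45.0
```

Scaled: 1 mm is 0.0025.

```bash
python3 drive.py '[[0,0,0.0025,0,0,0],[0,0,0,0,0,0],[0,0,0,0,0,0]]' | grep -E "pos|force"; python3 drive.py '[[0,0,0.0025,0,0,0],[0,0,0,0,0,0],[0,0,0,0,0,0]]' | grep -E "pos|force"
```

```text
ee_pos: [637.8, -246.9, 76.7]
force: [-3.5, 1.6, 1.5]
gripper_force: 45.0
ee_pos: [637.8, -247.0, 76.7]
force: [-3.6, 2.1, 6.2]
gripper_force: 45.0
```

Contact: the vertical force rose from -8 to +6 N at TCP z = 76.7, which is the expected 77. I'll release and rise.

Scaled: 40 mm is 0.1, -25 mm is -0.0625, 8 degrees is 0.0667.

```bash
python3 drive.py '[[0,0,0,0,0,0],[0,0,0,0,0,0],[0,0,0,0,0,0],[0,0,0,0,0,0],[0,0,0,0,0,0]]' 70 && python3 drive.py '[[0,0,-0.0125,0,0,0],[0,0,-0.0375,0,0,0],[0,0,-0.05,0,0,0],[0,0,-0.0625,0,0,0],[0,0,-0.0625,0,0,0],[0,0,-0.0625,0,0,0],[0,0,-0.05,0,0,0],[0,0,0,0,0,0]]' 91 && python3 drive.py '[[0.1,0.02,0,0,0,0.0667],[0.1,0.02,0,0,0,0.0667],[0,0,0,0,0,0.0667],[0,0,0,0,0,0.0667],[0,0,0,0,0,0.0667],[0,0,0,0,0,0.0667],[0,0,0,0,0,0.0667],[0,0,0,0,0,0.0667]]'&& python3 drive.py '[[0,0,0,0,0,0.0667],[0,0,0,0,0,0.0667],[0,0,0,0,0,0.0667],[0,0,0,0,0,0.0167],[0,0,0,0,0,0]]'; python3 -c "
from h import *
togo([451,-264,60],95)"
```

```text
time_s: 11.6
ee_pos: [637.9, -247.0, 74.6]
ee_rot: [-180.0, 0.0, -175.0]
force: [0.5, 1.0, -0.9]
gripper_width: 58.6
gripper_force: 0.0
time_s: 12.4
ee_pos: [639.5, -247.7, 214.8]
ee_rot: [-179.8, 0.5, -175.0]
force: [-0.1, 0.6, 0.9]
gripper_width: 91.2
gripper_force: 0.0
time_s: 13.2
ee_pos: [557.2, -232.2, 209.0]
ee_rot: [-180.0, -0.1, 120.7]
force: [0.2, -0.6, -0.5]
gripper_width: 91.0
gripper_force: 0.0
time_s: 13.7
ee_pos: [557.3, -232.2, 209.1]
ee_rot: [-179.9, -0.0, 95.0]
force: [0.2, -0.6, -1.0]
gripper_width: 90.9
gripper_force: 0.0
pos [ 557.3 -232.2  209.1] [-1.7994e+02 -4.0000e-02  9.5010e+01] t 13.7
rotvec(tool) [-0.06 -0.04  0.01] shift in target tool axes [ -22.4 -108.7  149.1]
```

Scaled: -25 mm is -0.0625, -18.7 mm is -0.0468.

```bash
python3 drive.py '[[-0.025,-0.0625,0,0,0,0],[-0.015,-0.0625,0,0,0,0],[-0.016,-0.0468,0,0,0,0],[0,0,0,0,0,0],[0,0,0,0,0,0]]'|grep pos; python3 -c "
from h import *
import json
m=env.camera_model('wrist');f=env.grab_frame('wrist');cv2.imwrite('pics/wa.png',f);m['T']=np.array(m['T']).tolist();json.dump({k:m[k] if not hasattr(m[k],'tolist') else m[k].tolist() for k in m},open('wa.json','w'))"
python3 drive.py '[[0,-0.05,0,0,0,0],[0,-0.05,0,0,0,0],[0,0,0,0,0,0],[0,0,0,0,0,0]]'|grep pos; python3 -c "
from h import *
import json
m=env.camera_model('wrist');f=env.grab_frame('wrist');cv2.imwrite('pics/wb.png',f);m['T']=np.array(m['T']).tolist();json.dump({k:m[k] if not hasattr(m[k],'tolist') else m[k].tolist() for k in m},open('wb.json','w'))
a=cv2.imread('pics/wa.png')
c=[cv2.resize(i[60:260,190:455],(795,600))[:, :] for i in (a,f)]
c=[cv2.resize(i[60:260,190:450],(780,600))[0:600] for i in (a,f)]
o=np.hstack([cv2.resize(i[40:340,200:400],(400,600)) if 0 else cv2.resize(i[40:290,190:390 if k else 390],(400,500)) for k,i in enumerate((a,f))])
cv2.imwrite('pics/wab.png',o)
print(proj('wrist',[451,-264,74]),proj('wrist',[451,-264,74],json.load(open('wa.json'))))"
```

```text
ee_pos: [491.4, -260.9, 209.9]
ee_pos: [452.4, -264.2, 209.9]
[319.70424308 193.93498934] [279.66754478 193.89596773]
```

View pics/wab.png

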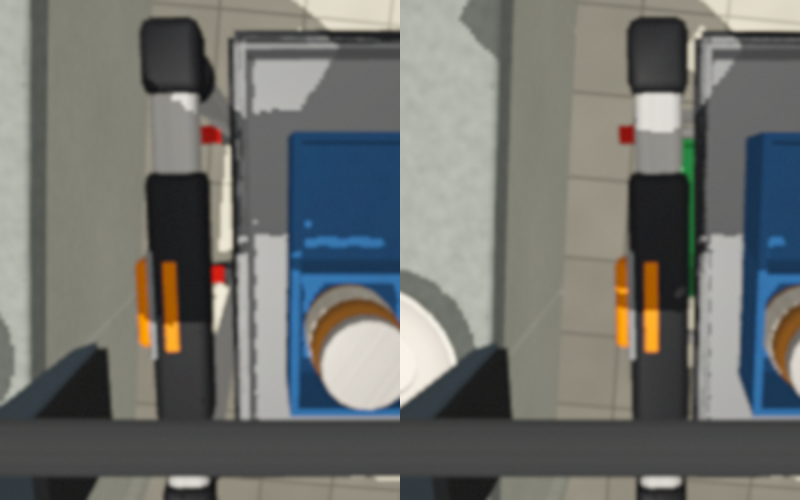

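The two wrist views put the button and marker at (315.5,193.5) and (275.5,193.5), and the grip centre at column 320. The parallax of 40 px over 39 mm gives a top face at about z = 74, so the grip centre is at z = 60 and x, y of about (451,-264). I'll descend and close on it.

Scaled: 30 mm is 0.075, 25 mm is 0.0625.

```bash
python3 drive.py '[[0,-0.003,0.0625,0,0,0],[0,0,0.075,0,0,0],[0,0,0.075,0,0,0],[0,0,0.075,0,0,0],[0,0,0.05,0,0,0],[0,0,0.0363,0,0,0],[0,0,0,0,0,0],[0,0,0,0,0,0]]' && python3 drive.py '[[0,0,0,0,0,0],[0,0,0,0,0,0],[0,0,0,0,0,0],[0,0,0,0,0,0],[0,0,0,0,0,0],[0,0,0,0,0,0],[0,0,0,0,0,0],[0,0,0,0,0,0]]' 0 45 && python3 drive.py '[[0,0,0,0,0,0],[0,0,0,0,0,0],[0,0,0,0,0,0],[0,0,0,0,0,0],[0,0,0,0,0,0]]'
```

```text
time_s: 15.5
ee_pos: [451.2, -264.4, 60.2]
ee_rot: [180.0, 0.0, 95.0]
force: [-0.5, -0.1, -0.6]
gripper_width: 91.1
gripper_force: 0.0
time_s: 16.3
ee_pos: [450.5, -264.2, 60.1]
ee_rot: [179.9, -0.0, 95.0]
force: [-0.5, 0.5, -1.3]
gripper_width: 30.7
gripper_force: 45.0
time_s: 16.8
ee_pos: [450.5, -264.2, 60.1]
ee_rot: [180.0, -0.0, 95.0]
force: [3.1, 0.9, -3.0]
gripper_width: 30.4
gripper_force: 45.0
```

The opening is 30.5 mm, so the button is pressed (31 mm). I'll draw the handle up.

Scaled: -10 mm is -0.025, -8 mm is -0.02.

```bash
python3 drive.py '[[0,0,-0.01,0,0,0],[0,0,-0.02,0,0,0],[0,0,-0.025,0,0,0],[0,0,-0.025,0,0,0],[0,0,-0.025,0,0,0],[0,0,-0.025,0,0,0],[0,0,-0.025,0,0,0],[0,0,-0.025,0,0,0]]' && python3 drive.py '[[0,0,-0.025,0,0,0],[0,0,-0.025,0,0,0],[0,0,-0.025,0,0,0],[0,0,-0.025,0,0,0],[0,0,-0.025,0,0,0],[0,0,-0.025,0,0,0],[0,0,-0.025,0,0,0],[0,0,-0.025,0,0,0]]' && python3 drive.py '[[0,0,-0.025,0,0,0],[0,0,-0.02,0,0,0],[0,0,-0.01,0,0,0],[0,0,-0.005,0,0,0],[0,0,0,0,0,0],[0,0,0,0,0,0]]'
```

```text
time_s: 17.6
ee_pos: [450.5, -264.2, 131.8]
ee_rot: [180.0, -0.0, 95.0]
force: [4.7, -0.0, -8.3]
gripper_width: 30.7
gripper_force: 45.0
time_s: 18.4
ee_pos: [450.5, -264.2, 211.5]
ee_rot: [180.0, -0.0, 95.0]
force: [5.1, 0.2, -8.8]
gripper_width: 30.5
gripper_force: 45.0
time_s: 19.0
ee_pos: [450.5, -264.2, 235.9]
ee_rot: [180.0, -0.0, 95.0]
force: [5.3, -0.0, -5.2]
gripper_width: 30.4
gripper_force: 45.0
```

Scaled: -2 mm is -0.005, -1 mm is -0.0025.

```bash
python3 drive.py '[[0,0,-0.005,0,0,0],[0,0,-0.0025,0,0,0],[0,0,0,0,0,0],[0,0,0,0,0,0]]' | grep -E "pos|force"; python3 drive.py '[[0,0,-0.0025,0,0,0],[0,0,-0.0013,0,0,0],[0,0,0,0,0,0],[0,0,0,0,0,0]]'| grep -E "pos|force"
```

```text
ee_pos: [450.5, -264.2, 238.7]
force: [6.2, 0.5, -6.6]
gripper_force: 45.0
ee_pos: [450.5, -264.2, 240.0]
force: [6.1, -0.5, -7.3]
gripper_force: 45.0
```

Scaled: -1 mm is -0.0025.

```bash
python3 drive.py '[[0,0,-0.0025,0,0,0],[0,0,0,0,0,0],[0,0,0,0,0,0]]' | grep -E "pos|force"; python3 drive.py '[[0,0,-0.0013,0,0,0],[0,0,0,0,0,0],[0,0,0,0,0,0],[0,0,0,0,0,0],[0,0,0,0,0,0]]'; python3 -c "
from h import *
cv2.imwrite('pics/s5.png',env.grab_frame('scene')[60:300,80:400].repeat(2,0).repeat(2,1))"
```

```text
ee_pos: [450.5, -264.2, 240.2]
force: [6.6, -0.2, -11.4]
gripper_force: 45.0
time_s: 20.6
ee_pos: [450.5, -264.2, 240.2]
ee_rot: [-180.0, -0.1, 95.0]
force: [7.7, -0.8, -13.7]
gripper_width: 30.6
gripper_force: 45.0
```

View pics/s5.png

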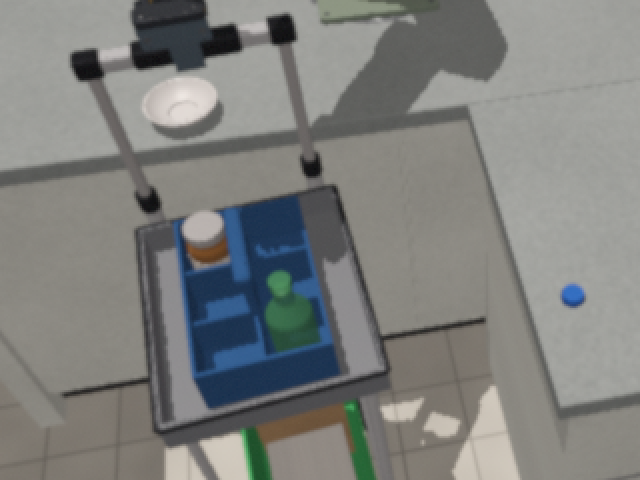

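The picture shows the handle fully up with the bar in the fingers at about (185,48). The caddy stands flat in the tray at about (260,300) with bottle and jar upright, and the dish and cap are in place. The pull force rises while z stays at 240.2 (180 mm of travel), so this is the hard end.

```bash
python3 -c "
from workcell import env
print(env.job_done())"
```

```text
the job is handed in; nothing more can be done
None
```

The caddy stands flat in the top tray with bottle and jar upright, the trolley handle is held fully extended at its second stop, and the job is handed in; the hand-in returned no verdict.

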